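Load the kiln-prop tube

ROBOT

A 6-joint arm with a two-finger parallel gripper is mounted at the origin on the work surface. World frame = base frame: x ahead of the robot, y to its left, z up, the work surface at z = 0. Lengths are in m, angles in rad, forces in N, time in s.
With the tool pointing down it reaches from about 0.225 to 0.875 m from the base axis. Payload 3.4 kg.
Tool frame: the origin (TCP) lies between the finger pads; the fingertips stand 8 mm ahead of it and the grasp point (between the pads) lies 11 mm behind it; z points along the fingers, y is the line along which they close (so a half turn about z gives the same grasp; the last joint's range is limited). The gripper opens to 85 mm and grips with 20 to 120 N. Pads are 22 mm wide; open, the fingers measure 114 mm over their backs; the gripper's body (76 mm by 85 mm) begins 54 mm behind the grasp point. The pads swing forward as they close: fully open they stand 13 mm farther back than shut.
Start: joints at [1.187, 0.276, 1.505, -0, 1.361, -0.121], TCP at [0.149, 0.555, 0.239] pointing down, gripper open.
Joint ranges: [-2.89, 2.89], [-0.75, 2.08], [0.22, 2.7], [-1.18, 4.32], [0.11, 2.71], [-2.7, 2.7]. Speed limits (rad/s): [2.57, 2.57, 3.14, 3.14, 3.14, 3.14].

INTERFACE

Orientations are given as a unit quaternion [w, x, y, z].
In Python, from rig import manip gives the robot as it stands.
- The arm moves only by the tool move_arm, never from a script. Its argument "deltas" is a list that holds one entry, the list of rows, each a list of 5 numbers: the shift along the tool's x, y, z normalised to -1 to 1, where 1 is 80 cm, then the turn about the tool's z normalised to -1 to 1, where 1 is 120 degrees, then the closure, from -1 (fully open) to 1 (shut). In form: [[[tx, ty, tz, twist, grip], ...]]. A call has 1 to 12 rows; each row is the pose to reach, as a shift and turn from the pose commanded when the call began, along the tool's axes at that moment; what a row does not reach only later rows make up. A row lasts 1/10 s, in which the tool goes at most 50 mm and 8.59 degrees, less where a joint would pass 70% of its speed; a pose out of reach is approached as far as the arm can. A call with a number of a shift or a turn outside -1 to 1 is refused whole. A call with a gripper value outside its range is refused whole. The fingers move at their own pace and stop on an object; "squeeze" is the grip in N (left out, the last holds). Time passes only in rows, so rows that repeat a pose let the fingers close. It gives the time, the measured TCP pose, the force, the opening and the grip force at its end, in the units of the state.
- manip.get_state(): the state, without advancing time (a new reading comes with each control period).
- manip.get_image(name): name is "scene" or "top" or "wrist"; returns the picture (480x640x3 uint8, red, green, blue); there is no depth.
- manip.camera_params(name): a dict with "fx", "fy", "cx", "cy" (pixels), "R" (3x3) and "t" (3): a world point X has camera coordinates R X + t; the wrist camera has in their place "tool_from_camera" (4x4, takes a point from camera to tool coordinates, whose origin is the TCP and whose axes are the flange's). Camera axes: x right, y down, z forward; pixel columns grow to the right and rows downward; lengths in m; the calibration is good to about 2 mm. A picture is of the moment at which its call begins: read the wrist's pose just before it. camera_params takes no time and is no camera call.
- manip.sign_off(): hands the job in; it is judged then, once.
The state is a dict: "clock": time; "qpos": joint angles; "qd": joint speeds; "effort": joint torques, N m; "position": TCP position; "ee_rot": TCP orientation; "contact_force": force on the tool from outside, world axes, zero at the start; "moment": the same for the moment, N m; "width": finger opening in m; "gripper_force": force on a finger pad.
Only numpy, scipy, OpenCV 4.12 (cv2) and the standard library are available. Lean on these libraries where they do the work, as an engineer would, in place of code of your own. Each camera call takes 0.05 s, during which the arm holds its last target. There are 200 camera calls.

TASK

Load the two short round kiln props (as thick as the tall one and half its height; not the stout one or the square one) into the grey upright tube magazine through its flared mouth, so that they stand in it end to end, one on top of the other. Leave the tall prop standing where it is.

Things in the scene. Friction and masses are not known exactly. Their poses are not given: they have to be found in the camera images.
- prop_a: Short round kiln prop, one of two alike: a plain solid cylinder of buff fired clay, 38 mm in diameter and 50 mm tall, about 0.11 kg, loose, standing on end on the bench. Origin at its centre (25 mm above the bench at the start), z along its axis.
- prop_b: Short round kiln prop, one of two alike: a plain solid cylinder of buff fired clay, 38 mm in diameter and 50 mm tall, about 0.11 kg, loose, standing on end on the bench. Origin at its centre (25 mm above the bench at the start), z along its axis.
- magazine: Fixed tube magazine: upright grey pipe, 46 mm inside, 54 outside, on a plywood foot 110 x 110 x 15 mm. Origin on the pipe's axis at bench height, z up along the axis. Parts rest on the foot, at 15 mm; pipe wall from 30 mm (on four studs), straight to 115, then flaring to the rim at 135 mm high, 78 mm inside, 86 outside. Starts empty. A prop let go with its foot in the mouth slides down by itself.
- tall_prop: Tall round kiln prop, to be left alone: cylinder of the same buff clay, 38 mm in diameter, 100 mm tall, loose, standing on end. Origin at its centre, z along its axis. Two more loose props stand among these, 50 mm tall: a stout round one 60 mm across and a square one 38 x 38 mm. The five stand in any order, centres at least 90 mm apart.
Not all that is in view belongs to the job. Leave any purple or yellow look-alike of the prop_a alone.

How it is judged:
At the end, for the whole second after the job is handed in: Both short props stand in the tube, one on the other, at rest: centres within 12 mm of the tube's axis and within 12 mm of their resting heights (40 and 90 mm above the bench, either order), axes within 10 degrees of the tube's; the tall prop still stands within 30 mm of where it was (horizontal distance between each of prop_a, prop_b and magazine below 0.012 m and angle between the z axis of each of prop_a, prop_b and the z axis of magazine, either way round below 0.175 rad and linear speed of each of prop_a, prop_b below 0.03 m/s and ((z of prop_a in the frame of magazine between 0.028 and 0.052 m and z of prop_b in the frame of magazine between 0.078 and 0.102 m) or (z of prop_b in the frame of magazine between 0.028 and 0.052 m and z of prop_a in the frame of magazine between 0.078 and 0.102 m)) and distance of tall_prop from where it was at the start of the episode below 0.03 m and angle between tall_prop's own z axis and vertical below 0.17 rad); the robot touches nothing.
It fails at once if the tall prop is shifted by more than 30 mm or tipped over (distance of tall_prop from where it was at the start of the episode above 0.03 m or angle between tall_prop's own z axis and vertical above 0.3 rad).
It also fails if it takes over 53 s, if anything falls off the work surface, if the arm or the gripper's body presses on something with over 40 N, if the wrist force passes 120 N, or if a joint passes its speed limit or range.

## Working session

There is one attempt and no reset: what is moved stays moved. The work goes in short steps, Python scripts to look and compute and a tool call to move; the robot and the scene stay as the last step left them, time stands still between calls to the robot, and variables do not carry over. Pictures are saved under pics/ and viewed, at most 10 in all, crops included, and the job is handed in when it is done.

Besides the shell and the picture viewer there is one more tool, called after ">>>" by a JSON object that holds its "api" and its "payload". move_arm: Moves the arm, as the interface text tells. Scaled input: -1 to 1 covers 80 cm each way for a shift and 120 degrees each way for a turn. Its arguments: {"type":"object","properties":{"deltas":{"type":"array","items":{"type":"array","items":{"type":"array","items":{"type":"number","minimum":-1,"maximum":1}}}},"squeeze":{"type":"number"}},"required":["deltas"]}

```bash
mkdir -p pics; ls
python3 - <<'E'
from rig import manip
import cv2,numpy as np
s=manip.get_state();print({k:np.round(s[k],3) for k in('clock','position','ee_rot','width','qpos')})
for n in("scene","top"):
    cv2.imwrite(f"pics/{n}0.png",manip.get_image(n)[:,:,::-1])
    p=manip.camera_params(n);print(n,{k:np.round(v,3).tolist() for k,v in p.items()})
print(manip.camera_params("wrist"))
E
```

```text
pics
{'clock': np.float64(0.0), 'position': array([0.149, 0.555, 0.238]), 'ee_rot': array([-0.   ,  0.131,  0.991, -0.001]), 'width': np.float64(0.086), 'qpos': array([ 1.187,  0.277,  1.506,  0.   ,  1.361, -0.121])}
scene {'fx': 436.65, 'fy': 436.65, 'cx': 324.717, 'cy': 238.146, 'R': [[0.588, 0.808, 0.017], [0.63, -0.445, -0.637], [-0.507, 0.386, -0.771]], 't': [-0.296, -0.302, 1.092]}
top {'fx': 584.44, 'fy': 584.44, 'cx': 327.951, 'cy': 244.179, 'R': [[-0.029, -1.0, 0.002], [-0.986, 0.028, -0.164], [0.164, -0.007, -0.986]], 't': [0.016, 0.571, 0.908]}
{'fx': 410.0546657967856, 'fy': 410.0546657967856, 'cx': 314.35706661346484, 'cy': 239.82397411819986, 'tool_from_camera': array([[ 6.21176456e-04, -9.44313856e-01, -3.29045521e-01,
         8.56148590e-02],
       [ 9.99999799e-01,  5.45789779e-04,  3.21473698e-04,
        -2.08279017e-03],
       [-1.23982385e-04, -3.29045655e-01,  9.44314006e-01,
        -1.35184521e-01],
       [ 0.00000000e+00,  0.00000000e+00,  0.00000000e+00,
         1.00000000e+00]])}
```

View pics/top0.png

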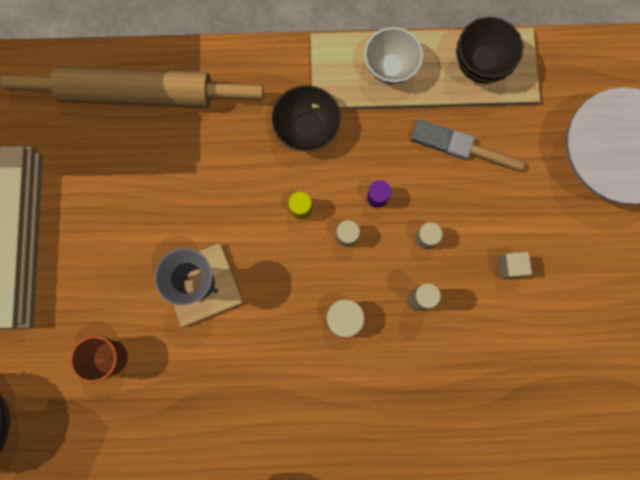

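View pics/scene0.png

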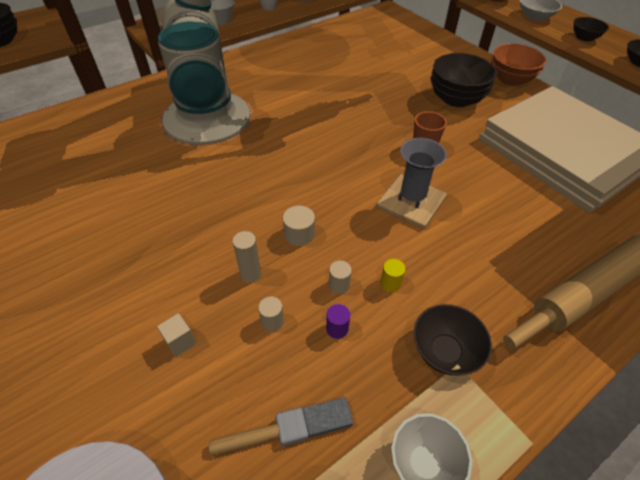

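The top view shows the short props at (348,232) and (430,235), the tall one at (428,296), the stout one at (345,318), the square one at (518,265) and the magazine rim at (184,277). The scene view agrees, with the short props at (340,277) and (270,314) and the rim at (422,153).

```bash
cat > h.py <<'E'
from rig import manip
import cv2,numpy as np
def ray(n,uv,z,T=None):
    p=manip.camera_params(n)
    d=np.array([(uv[0]-p['cx'])/p['fx'],(uv[1]-p['cy'])/p['fy'],1])
    if T is None: C=-p['R'].T@p['t'];D=p['R'].T@d
    else:
        M=T@p['tool_from_camera'];C=M[:3,3];D=M[:3,:3]@d
    return C+D*(z-C[2])/D[2]
def tool():
    from scipy.spatial.transform import Rotation as Ro
    s=manip.get_state();T=np.eye(4);w,x,y,z=s['ee_rot']
    T[:3,:3]=Ro.from_quat([x,y,z,w]).as_matrix();T[:3,3]=s['position'];return T
def totool(P,T): return T[:3,:3].T@(np.asarray(P)-T[:3,3])
E
python3 - <<'E'
from h import *
im=cv2.imread('pics/top0.png');hsv=cv2.cvtColor(im,cv2.COLOR_BGR2HSV)
print(hsv[232,348],hsv[318,345],hsv[296,428],hsv[260,330],hsv[255,180], hsv[238,430])
m=cv2.inRange(hsv,(10,20,140),(40,110,255))
n,l,st,c=cv2.connectedComponentsWithStats(m)
for i in range(1,n):
    if 150<st[i,4]<3000 and c[i][1]>190: print(c[i].round(1),st[i],ray('top',c[i],.05).round(4),ray('top',c[i],.1).round(4))
# rim: bluish-grey
m=cv2.inRange(hsv,(85,20,30),(150,255,255));m[:, 240:]=0;m[:235]=0;m[330:]=0
k,_=cv2.findContours(m,0,2);k=max(k,key=cv2.contourArea);e=cv2.fitEllipse(cv2.convexHull(k));print(e,cv2.boundingRect(k),ray('top',e[0],.135))
print(ray('scene',(422,153),.135),ray('scene',(340,268),.05),ray('scene',(270,306),.05))
T=tool();print(T.round(3))
E
```

```text
[ 24  71 182] [ 24  71 182] [ 23  67 182] [ 15 190 156] [ 8 13 80] [ 23  72 183]
[  8.1 239.3] [   0  166   21  162 2711] [0.5937 0.5206 0.05  ] [0.5841 0.4932 0.1   ]
[347.8 231.1] [337 220  23  23 401] [ 0.5916 -0.0331  0.05  ] [ 0.5821 -0.031   0.1   ]
[430.3 233.2] [419 222  23  23 398] [ 0.5843 -0.1679  0.05  ] [ 0.5752 -0.1586  0.1   ]
[518.2 263.6] [506 252  26  24 536] [ 0.5302 -0.3075  0.05  ] [ 0.524  -0.2908  0.1   ]
[427.8 295.2] [416 283  25  25 475] [ 0.4832 -0.158   0.05  ] [ 0.4796 -0.1493  0.1   ]
[344.9 317.9] [ 327  299   37   38 1109] [ 0.4509 -0.0237  0.05  ] [ 0.4489 -0.0221  0.1   ]Traceback (most recent call last):
  File "<stdin>", line 10, in <module>
cv2.error: OpenCV(4.12.0) /io/opencv/modules/imgproc/src/shapedescr.cpp:361: error: (-201:Incorrect size of input array) There should be at least 5 points to fit the ellipse in function 'fitEllipseNoDirect'
```

Run:
```python
from h import *
im=cv2.imread('pics/top0.png');hsv=cv2.cvtColor(im,cv2.COLOR_BGR2HSV)
m=cv2.inRange(hsv,(0,0,0),(180,75,255));m[:,:150]=0;m[:, 220:]=0;m[:240]=0;m[315:]=0
k,_=cv2.findContours(m,0,2);k=max(k,key=cv2.contourArea);e=cv2.fitEllipse(cv2.convexHull(k));print(e,cv2.boundingRect(k),ray('top',e[0],.135))
print(ray('scene',(422,153),.135),ray('scene',(340,268),.05),ray('scene',(270,306),.05))
T=tool();print(T.round(3)); print(totool([.5916,-.0331,.2],T)/.8,totool([.5843,-.168,.2],T)/.8)
print(np.rad2deg(np.arctan2(T[1,1],T[0,1])))
```

```text
((184.82293701171875, 277.2951354980469), (56.344661712646484, 61.90068435668945), 105.98939514160156) (155, 248, 62, 57) [0.51344502 0.21178079 0.135     ]
[0.5156606  0.21117983 0.135     ] [ 0.58939887 -0.03125434  0.05      ] [ 0.58399647 -0.16693922  0.05      ]
[[-0.966  0.26  -0.001  0.149]
 [ 0.26   0.966 -0.002  0.555]
 [ 0.    -0.002 -1.     0.238]
 [ 0.     0.     0.     1.   ]]
[-0.72496295 -0.56591701  0.04891485] [-0.75995467 -0.73112343  0.04919044]
74.94369444938167
```

>>> {"api": "move_arm", "payload": {"deltas": [[[-0.725,-0.566,0.049,-0.1255,-1],[-0.725,-0.566,0.049,-0.1255,-1],[-0.725,-0.566,0.049,-0.1255,-1],[-0.725,-0.566,0.049,-0.1255,-1],[-0.725,-0.566,0.049,-0.1255,-1],[-0.725,-0.566,0.049,-0.1255,-1],[-0.725,-0.566,0.049,-0.1255,-1],[-0.725,-0.566,0.049,-0.1255,-1],[-0.725,-0.566,0.049,-0.1255,-1],[-0.725,-0.566,0.049,-0.1255,-1],[-0.725,-0.566,0.049,-0.1255,-1],[-0.725,-0.566,0.049,-0.1255,-1]]], "squeeze": 40}}

```text
clock: 1.3
position: [0.5092, 0.0762, 0.2071]
ee_rot: [-0.0, 0.0, 1.0, 0.0]
contact_force: [-0.1, 0.6, 0.1]
width: 0.0853
gripper_force: 0.0
```

Run:
```python
from h import *
T=tool();print(T.round(3)); print(totool([.5915,-.0325,.2],T)/.8)
```

```text
[[-1.     0.    -0.     0.509]
 [ 0.     1.     0.     0.076]
 [ 0.     0.    -1.     0.207]
 [ 0.     0.     0.     1.   ]]
[-0.10290725 -0.13582383  0.00882769]
```

>>> {"api": "move_arm", "payload": {"deltas": [[[-0.1,-0.13,0.01,0,-1],[-0.1,-0.13,0.01,0,-1],[-0.1,-0.13,0.01,0,-1],[-0.1,-0.13,0.01,0,-1],[-0.1,-0.13,0.01,0,-1],[-0.1,-0.13,0.01,0,-1]]]}}

```text
clock: 1.9
position: [0.5876, -0.025, 0.1992]
ee_rot: [-0.001, -0.0, 1.0, 0.0]
contact_force: [0.1, 0.8, -0.6]
width: 0.0852
gripper_force: 0.0
```

```bash
cat > look.py <<'E'
from h import *
import sys
T=tool();im=manip.get_image('wrist')[:,:,::-1].copy();cv2.imwrite(f'pics/{sys.argv[1]}.png',im)
hsv=cv2.cvtColor(im,cv2.COLOR_BGR2HSV)
m=cv2.inRange(hsv,(10,20,140),(40,110,255))
n,l,st,c=cv2.connectedComponentsWithStats(m)
print(T[:3,3].round(4))
for i in range(1,n):
    if st[i,4]>800:
        P=ray('wrist',c[i],.05,T);print(c[i].round(1),st[i],P.round(4),(totool(P,T)/.8).round(4))
E
python3 look.py w1
```

```text
[ 0.5876 -0.025   0.1992]
[315.5  24.5] [ 268    0   96   59 4506] [ 0.4588 -0.0261  0.05  ] [ 0.1607 -0.0014  0.1867]
[74.4 47.1] [  39    9   72   77 4268] [ 0.4717 -0.1782  0.05  ] [ 0.1447 -0.1916  0.1865]
[606.7  60.5] [ 553   37   87   40 1872] [0.479  0.1598 0.05  ] [0.1353 0.2309 0.1869]
[599.9 172.2] [ 565  150   75   52 2551] [0.5504 0.1718 0.05  ] [0.0461 0.2458 0.1867]
[302.4 225.5] [ 278  202   50   48 1927] [ 0.5893 -0.0353  0.05  ] [-0.0025 -0.013   0.1865]
[247.1 449.1] [ 182  439  136   28 2348] [ 0.798  -0.0864  0.05  ] [-0.2632 -0.0771  0.186 ]
```

View pics/w1.png

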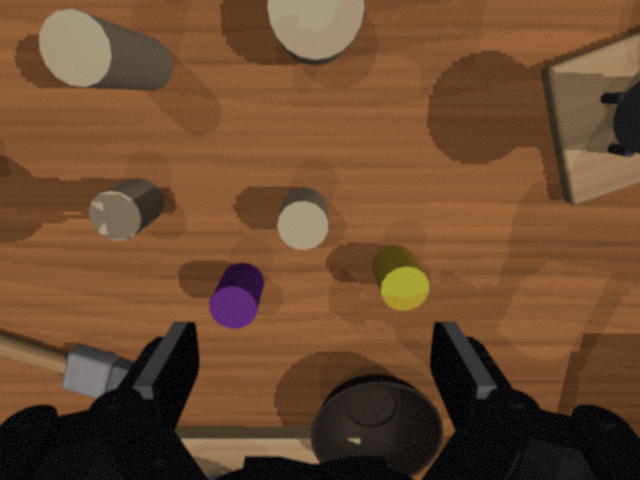

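The wrist view shows prop A's top at (303,225). The purple prop (235,300) and the yellow one (404,288) are clear of the fingers.

>>> {"api": "move_arm", "payload": {"deltas": [[[-0.003,-0.0115,0,0,-1],[-0.003,-0.0115,0.05,0,-1],[-0.003,-0.0115,0.1,0,-1],[-0.003,-0.0115,0.15,0,-1],[-0.003,-0.0115,0.19,0,-1],[-0.003,-0.0115,0.214,0,-1],[-0.003,-0.0115,0.214,0,-1],[-0.003,-0.0115,0.214,0,-1]]]}}

```text
clock: 2.75
position: [0.5913, -0.035, 0.0288]
ee_rot: [0.0, -0.0, 1.0, -0.0]
contact_force: [0.0, -0.0, -0.1]
width: 0.0855
gripper_force: 0.0
```

>>> {"api": "move_arm", "payload": {"deltas": [[[0,0,0,0,1],[0,0,0,0,1],[0,0,0,0,1],[0,0,0,0,1],[0,0,0,0,1],[0,0,0,0,1],[0,0,0,0,1],[0,0,0,0,1]]]}}

```text
clock: 3.55
position: [0.5916, -0.0351, 0.0296]
ee_rot: [0.001, -0.0, 1.0, -0.0]
contact_force: [-0.6, 0.5, 6.8]
width: 0.0367
gripper_force: 40.2
```

>>> {"api": "move_arm", "payload": {"deltas": [[[0,0,-0.04,0,1],[0,0,-0.1,0,1],[0,0,-0.16,0,1],[0,0,-0.21,0,1],[0,0,-0.235,0,1],[0,0,-0.235,0,1],[0.096,0.307,-0.235,0,1],[0.096,0.307,-0.235,0,1],[0.096,0.307,-0.235,0,1],[0.096,0.307,-0.235,0,1],[0.096,0.307,-0.235,0,1],[0.096,0.307,-0.235,0,1]]]}}

```text
clock: 4.75
position: [0.5106, 0.215, 0.2141]
ee_rot: [-0.003, -0.003, 1.0, 0.001]
contact_force: [-0.6, -1.3, -0.8]
width: 0.0366
gripper_force: 40.9
```

Run:
```python
from h import *
T=tool();print(T.round(4));cv2.imwrite('pics/w2.png',manip.get_image('wrist')[:,:,::-1])
cv2.imwrite('pics/s2.png',manip.get_image('scene')[:,:,::-1])
print(totool([.5143,.2113,.2],T)/.8)
```

```text
[[-1.     -0.0052 -0.0051  0.5106]
 [-0.0052  1.      0.002   0.215 ]
 [ 0.005   0.002  -1.      0.2141]
 [ 0.      0.      0.      1.    ]]
[-0.00464838 -0.00470634  0.01756812]
```

View pics/w2.png

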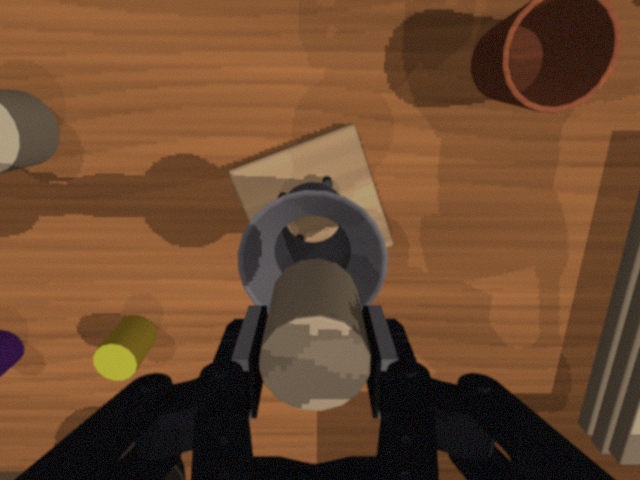

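The wrist view shows prop A held upright over the tube. The rim spans columns 238–386 with its upper edge at row 192, so its centre is near (312,263).

Run:
```python
from h import *
from scipy.optimize import least_squares
T=tool()
im=cv2.imread('pics/w2.png').astype(int);m=((im[:,:,0]-im[:,:,2]>-5)&(im.sum(2)>140)).astype(np.uint8)*255
m[:185]=0;m[300:]=0;m[:,:225]=0;m[:,400:]=0
n,l,st,c=cv2.connectedComponentsWithStats(m);i=1+st[1:,4].argmax();print(st[i])
# left and right outermost per row -> outer rim points
pts=[]
for v in range(st[i,1]+4,285,4):
    x=np.where(l[v]==i)[0]; pts+= [(x.min(),v),(x.max(),v)]
P=np.array([ray('wrist',p,.135,T)[:2] for p in pts])
r=least_squares(lambda q:np.hypot(*(P-q[:2]).T)-q[2],[.514,.211,.043],loss='soft_l1',f_scale=.002);print(r.x,np.abs(r.fun).max())
print(totool([*r.x[:2],.149],T)/.8)
```

```text
[ 239  185  147  115 7588]
[0.51445325 0.20834847 0.04099795] 0.002293198022287578
[-0.00263621 -0.00387406  0.08175471]
```

>>> {"api": "move_arm", "payload": {"deltas": [[[0,0,0,0,1],[0,0,0,0,1]]]}}

```text
clock: 5.05
position: [0.5145, 0.2089, 0.2156]
ee_rot: [-0.0, 0.001, 1.0, -0.0]
contact_force: [-0.3, -0.6, -2.1]
width: 0.0368
gripper_force: 40.9
```

```bash
cat > rim.py <<'E'
from h import *
from scipy.optimize import least_squares
T=tool();print(T[:3,3].round(4))
im=manip.get_image('wrist')[:,:,::-1].astype(int);m=((im[:,:,0]-im[:,:,2]>-5)&(im.sum(2)>140)).astype(np.uint8)*255
m[:185]=0;m[310:]=0;m[:,:225]=0;m[:,400:]=0
cv2.imwrite('pics/w3.png',im.astype(np.uint8))
n,l,st,c=cv2.connectedComponentsWithStats(m);i=1+st[1:,4].argmax();print(st[i])
pts=[]
for v in range(205,275,4):
    x=np.where(l[v]==i)[0]; pts+= [(x.min(),v),(x.max(),v)]
P=np.array([ray('wrist',p,.135,T)[:2] for p in pts])
r=least_squares(lambda q:np.hypot(*(P-q[:2]).T)-.043,[.514,.211],loss='soft_l1',f_scale=.002);print(r.x,np.abs(r.fun).max())
E
python3 rim.py
```

```text
[0.5145 0.2089 0.2156]
[ 251  185  147  125 8015]
[0.51662303 0.21218216] 0.0030269570850932417
```

>>> {"api": "move_arm", "payload": {"deltas": [[[-0.0025,0.0035,0.02,0,1],[-0.0025,0.0035,0.045,0,1],[-0.0025,0.0035,0.065,0,1],[-0.0025,0.0035,0.083,0,1],[-0.0025,0.0035,0.083,0,1],[-0.0025,0.0035,0.083,0,1],[-0.0025,0.0035,0.083,0,1],[-0.0025,0.0035,0.083,0,1]]]}}

```text
clock: 5.9
position: [0.5169, 0.2132, 0.1509]
ee_rot: [0.001, 0.0, 1.0, 0.0]
contact_force: [-0.1, 0.2, -1.3]
width: 0.0368
gripper_force: 40.9
```

>>> {"api": "move_arm", "payload": {"deltas": [[[0,-0.001,0,0,1],[0,-0.001,0,0,-1],[0,-0.001,0,0,-1],[0,-0.001,0,0,-1],[0,-0.001,0,0,-1],[0,-0.001,0,0,-1],[0,-0.001,0,0,-1],[0,-0.001,0,0,-1],[0,-0.001,-0.05,0,-1],[0,-0.001,-0.08,0,-1],[0,-0.001,-0.08,0,-1],[0,-0.001,-0.08,0,-1]]]}}

```text
clock: 7.1
position: [0.5161, 0.2125, 0.214]
ee_rot: [0.0, -0.0, 1.0, 0.0]
contact_force: [0.6, -0.5, -0.1]
width: 0.0857
gripper_force: 0.0
```

Run:
```python
from h import *
T=tool();print(T[:3,3]);w=manip.get_image('wrist')[:,:,::-1]
cv2.imwrite('pics/c3.png',np.hstack([w[120:420,160:460],manip.get_image('top')[130:430,80:380,::-1]]))
print(totool([.584,-.168,.2],T)/.8)
```

```text
[0.51611837 0.21248581 0.21404788]
[-0.08480837 -0.47561753  0.01749271]
```

View pics/c3.png

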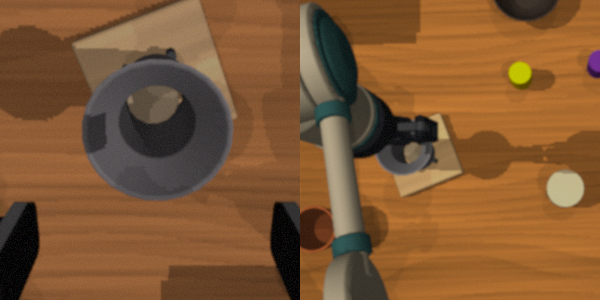

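Left half: inside the tube a tan disc about 55 px wide, with a round edge, sits low down at (155,100), which matches prop A seated. Nothing has fallen outside. Next is prop B.

>>> {"api": "move_arm", "payload": {"deltas": [[[-0.085,-0.475,0.01,0,-1],[-0.085,-0.475,0.01,0,-1],[-0.085,-0.475,0.01,0,-1],[-0.085,-0.475,0.01,0,-1],[-0.085,-0.475,0.01,0,-1],[-0.085,-0.475,0.01,0,-1],[-0.085,-0.475,0.01,0,-1],[-0.085,-0.475,0.01,0,-1],[-0.085,-0.475,0.01,0,-1],[-0.085,-0.475,0.01,0,-1],[-0.085,-0.475,0.01,0,-1],[-0.085,-0.475,0.01,0,-1]]]}}

```text
clock: 8.4
position: [0.5838, -0.1659, 0.2056]
ee_rot: [-0.0, -0.001, 1.0, 0.0]
contact_force: [0.4, -0.5, -0.1]
width: 0.0854
gripper_force: 0.0
```

```bash
python3 look.py w4
```

```text
[ 0.5838 -0.1659  0.2056]
[537.2  28.4] [ 493    0   94   67 5108] [ 0.4559 -0.0258  0.05  ] [0.1593 0.1752 0.1948]
[345.   56.3] [ 311   20   68   74 3888] [ 0.4725 -0.1479  0.05  ] [0.1388 0.0226 0.1946]
[109.3 142.5] [  78  115   62   56 2792] [ 0.5276 -0.3098  0.05  ] [ 0.0703 -0.1799  0.1944]
[310.6 218.4] [ 286  195   50   48 1850] [ 0.5821 -0.1703  0.05  ] [ 0.0019 -0.0056  0.1945]
[323.2 448.4] [ 181  437  262   43 5325] [ 0.8002 -0.1589  0.05  ] [-0.2707  0.0081  0.1943]
```

View pics/w4.png

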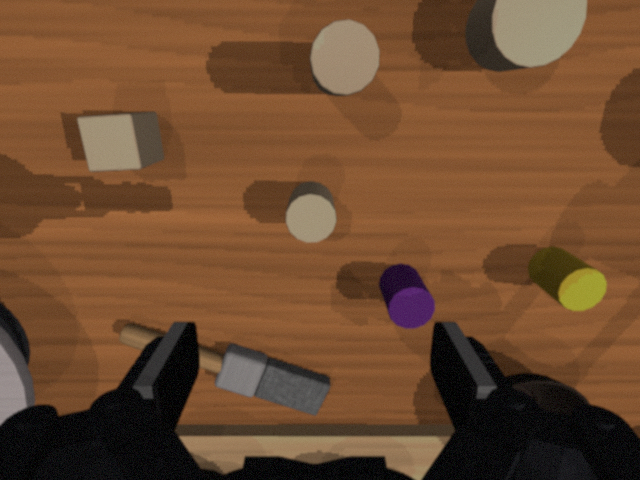

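Prop B's top is at (311,218). The tall prop at (345,56) and the purple one are well clear.

>>> {"api": "move_arm", "payload": {"deltas": [[[0.001,-0.0045,0,0,-1],[0.001,-0.0045,0.05,0,-1],[0.001,-0.0045,0.1,0,-1],[0.001,-0.0045,0.15,0,-1],[0.001,-0.0045,0.19,0,-1],[0.001,-0.0045,0.221,0,-1],[0.001,-0.0045,0.221,0,-1],[0.001,-0.0045,0.221,0,-1]]]}}

```text
clock: 9.25
position: [0.5837, -0.1709, 0.0294]
ee_rot: [0.0, -0.0, 1.0, 0.0]
contact_force: [-0.5, 0.6, 0.3]
width: 0.0852
gripper_force: 0.0
```

>>> {"api": "move_arm", "payload": {"deltas": [[[0,0,0,0,1],[0,0,0,0,1],[0,0,0,0,1],[0,0,0,0,1],[0,0,0,0,1],[0,0,0,0,1],[0,0,0,0,1],[0,0,0,0,1]]]}}

```text
clock: 10.05
position: [0.5841, -0.1711, 0.0306]
ee_rot: [0.001, 0.0, 1.0, -0.0]
contact_force: [-0.9, 1.1, 6.7]
width: 0.037
gripper_force: 40.2
```

>>> {"api": "move_arm", "payload": {"deltas": [[[0,0,-0.04,0,1],[0,0,-0.1,0,1],[0,0,-0.16,0,1],[0,0,-0.21,0,1],[0,0,-0.235,0,1],[0,0,-0.235,0,1],[0,0,-0.235,0,1]]]}}

```text
clock: 10.75
position: [0.5827, -0.1709, 0.2163]
ee_rot: [-0.0, 0.0, 1.0, 0.0]
contact_force: [-0.5, 0.4, -1.8]
width: 0.0364
gripper_force: 40.7
```

>>> {"api": "move_arm", "payload": {"deltas": [[[0.083,0.479,0,0,1],[0.083,0.479,0,0,1],[0.083,0.479,0,0,1],[0.083,0.479,0,0,1],[0.083,0.479,0,0,1],[0.083,0.479,0,0,1],[0.083,0.479,0,0,1],[0.083,0.479,0,0,1],[0.083,0.479,0,0,1],[0.083,0.479,0,0,1],[0.083,0.479,0,0,1],[0.083,0.479,0,0,1]]]}}

```text
clock: 11.95
position: [0.517, 0.2107, 0.2163]
ee_rot: [-0.001, 0.001, 1.0, -0.0]
contact_force: [0.8, 0.0, -1.1]
width: 0.0368
gripper_force: 41.0
```

```bash
python3 rim.py
```

```text
[0.517  0.2107 0.2163]
[ 247  185  148  120 7951]
[0.51678007 0.21218017] 0.002934550513721809
```

View pics/w3.png

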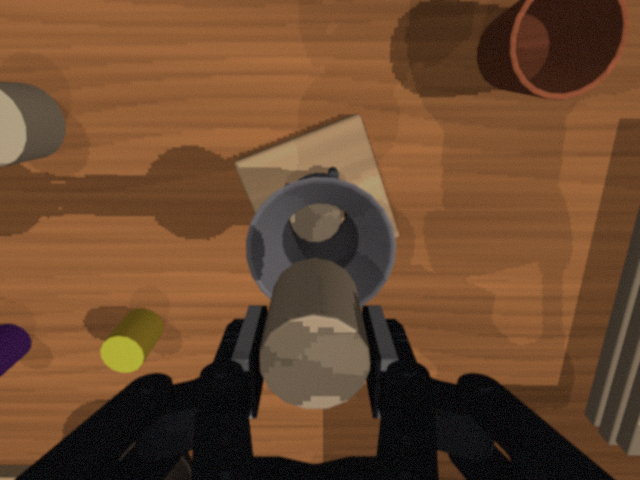

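Prop B is held upright over the rim, whose centre is near (321,245). Prop A's top disc shows in the bore at (318,222). Now lower and release.

>>> {"api": "move_arm", "payload": {"deltas": [[[0,0.001,0.02,0,1],[0,0.001,0.045,0,1],[0,0.001,0.065,0,1],[0,0.001,0.082,0,1],[0,0.001,0.082,0,1],[0,0.001,0.082,0,1],[0,0.001,0.082,0,1],[0,0.001,0.082,0,1]]]}}

```text
clock: 12.8
position: [0.5176, 0.2129, 0.1525]
ee_rot: [0.001, 0.0, 1.0, 0.0]
contact_force: [0.0, 0.1, -0.8]
width: 0.0363
gripper_force: 41.0
```

>>> {"api": "move_arm", "payload": {"deltas": [[[0,0,0,0,1],[0,0,0,0,-1],[0,0,0,0,-1],[0,0,0,0,-1],[0,0,0,0,-1],[0,0,0,0,-1],[0,0,0,0,-1],[0,0,0,0,-1],[0,0,-0.05,0,-1],[0,0,-0.1,0,-1],[0,0,-0.12,0,-1],[0,0,-0.12,0,-1]]]}}

```text
clock: 14.0
position: [0.5186, 0.2134, 0.2506]
ee_rot: [0.003, -0.0, 1.0, 0.001]
contact_force: [0.3, 0.1, -0.5]
width: 0.0854
gripper_force: 0.0
```

Run:
```python
from h import *
print(manip.get_state()['clock'],tool()[:3,3]);w=manip.get_image('wrist')[:,:,::-1]
cv2.imwrite('pics/c5.png',np.hstack([w[120:420,160:460],manip.get_image('scene')[100:400,200:500,::-1]]))
```

```text
14.0 [0.51861389 0.21337221 0.25056796]
```

View pics/c5.png

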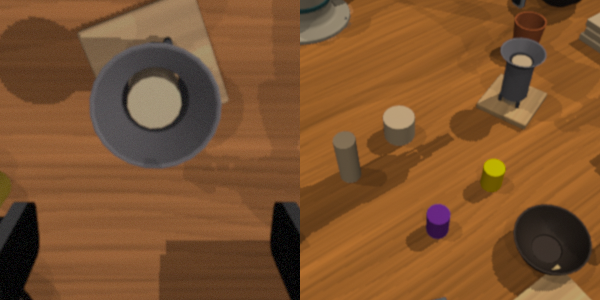

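The bore now shows prop B's flat top, about 55 px wide at (154,103), which matches a height of 115 mm. The tall prop is still standing in place at (347,157).

```bash
python3 -c "
from rig import manip
print(manip.sign_off())"
```

```text
the job is handed in; nothing more can be done
None
```

Both short props are stacked end to end in the tube magazine and the tall prop still stands where it was, as far as the last pictures show; I handed the job in at about 14 s, and the sign-off returned no verdict.

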